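# Bolt the case shut

### The arm

A 6-joint arm with a two-finger parallel gripper is mounted at the origin on a cart in front of the work surface, level with it; the furniture and walls round the work are solid. World frame = base frame: x ahead of the robot, y to its left, z up, the work surface at z = 0. Lengths are in m, angles in rad, forces in N, time in s.
With the tool pointing down it reaches from about 0.35 to 0.775 m from the base axis. Payload 5.5 kg.
Tool frame: the origin (TCP) lies midway between the tips of the shut fingers; the grasp point (between the pads) lies arm.grip_point_offset behind it (arm.grip_point_offset is the distance from the TCP to the grasp point, in m); z points along the fingers, y is the line along which they close (so a half turn about z gives the same grasp; the last joint's range is limited). The gripper opens to 85 mm and grips with 20 to 120 N. Pads are 22 mm wide; open, the fingers measure 114 mm over their backs; the gripper's body (76 mm by 85 mm) begins 54 mm behind the grasp point. The pads swing forward as they close: fully open they stand 13 mm farther back than shut.
Start: joints at [1.106, 0.313, 0.046, 1.304, 0, 1.431], TCP at [0.184, 0.545, 0.231] pointing down, gripper open.
Joint ranges: [-2.76, 2.76], [-0.86, 1.69], [-1.03, 1.26], [-2.2, 2.34], [-1.47, 1.5], [-3.14, 3.14]. Speed limits (rad/s): [2.57, 2.57, 3.14, 3.14, 3.14, 3.14].

### API

Orientations are given as a rotation vector (axis times angle).
In Python, from station import arm gives the robot as it stands.
- The arm moves only by the tool carry_out, never from a script. Its argument "motion" is a list of rows, each an object with "translation": the shift along the tool's x, y, z in m, a list of three; "rotation": the turn, a rotation vector about the tool's x, y, z in rad, a list of three; "jaw": the finger opening in m, from 0 to 0.0854. In form: [{"translation": [dx, dy, dz], "rotation": [ax, ay, az], "jaw": jaw}, ...]. A call has 1 to 12 rows; each row shifts and turns the commanded pose from where the row before left it, along the tool's axes as they then stand; what a row does not reach is not made up. A row lasts 1/10 s, in which the tool goes at most 50 mm and 8.59 degrees, less where a joint would pass 70% of its speed; a pose out of reach is approached as far as the arm can. A call with a gripper value outside its range is refused whole. The fingers move at their own pace and stop on an object; "force" is the grip in N (left out, the last holds). Time passes only in rows, so rows that do not move let the fingers close. It gives the time, the measured TCP pose, the force, the opening and the grip force at its end, in the units of the state.
- arm.get_obs(): the state, without advancing time (a new reading comes with each control period).
- arm.capture(name): name is "scene" or "top"; returns a dict with "frame" (384x512x3 uint8, blue, green, red), "z_map" (384x512 float32, m along the optical axis (not along the pixel's ray), 0 where there is no reading), "K" (3x3 intrinsics, pixels), "k1" (the pictures are not rectified: a ray, as slopes to the right and down, at radius r is drawn at 1 + k1 r^2 times it, then the intrinsics apply), "camera_from_world" (4x4, takes a point from world to camera coordinates). Camera axes: x right, y down, z forward; pixel columns grow to the right and rows downward; lengths in m; the calibration is good to about 2 mm. A picture is of the moment at which its call begins.
- arm.finish_job(): hands the job in; it is judged then, once.
The state is a dict: "time": time; "joint_positions": joint angles; "qd": joint speeds; "joint_efforts": joint torques, N m; "eef_pos": TCP position; "orientation": TCP orientation; "force": force on the tool from outside, world axes, zero at the start; "ft_torque": the same for the moment, N m; "gripper_width": opening from 0.0 (shut) to 1.0 (fully open); "grasp_force": force on a finger pad.
Only numpy, scipy, OpenCV 4.12 (cv2) and the standard library are available. Lean on these libraries where they do the work, as an engineer would, in place of code of your own. Each camera call takes 0.05 s, during which the arm holds its last target. There are 200 camera calls.

### The job

Lock the lid of the small grey steel case: slide its spring-loaded barrel bolt across into the keeper, find where the lever drops into the notch of the upright guard plate, and turn the lever fully down there so that the bolt stays locked when you let go. The notch is not in the same place on every case, so feel for it gently: never press or push the lever hard (25 N or more) against the guard, and do not disturb the tin and wood block on the case or the things round about.

Things in the scene. Friction and masses are not known exactly. Their poses are not given: they have to be found in the camera images.
- chest: Low grey steel case, fixed to the bench, 160 (x) x 260 (y) x 80 (z) mm, lid shut. Origin: centre of its underside; z up, -x its front (roughly to the robot), +y its left. The barrel bolt lies on top near the front edge: axis along y at x -48, z 104 mm. Three 36 mm high straps hold the bolt, at y +66, -34 and (the keeper) -66 mm, 14 to 16 mm wide.
- bolt (a joint): Travel of the 13 mm round bolt in m: 0 drawn (as it starts), grows as it moves to the case's -y into the keeper (reached at 0.016); hard stop at 0.058. A return spring pulls it back to 0 (2.7 N at 0, plus 0.9 N per 10 mm; friction 0.6 N). The lever sits at y = +36 mm of the case minus this travel.
- handle (a joint): Angle of the lever about the bolt's axis, rad: 0 upright, grows as it swings down to the case's front (-x); stop at 1.57, level, pointing to the front. Stiff hinge: stays where left (0.045 N m, about 0.7 N at the knob); 0 to 0.40 at the start. Except at the notch the lever is stopped by the guard's top edge at about 0.75.
- lever: The bolt's lever, square to the bolt: a 10 mm steel rod with a 16 mm wide round black knob, from 48 to 74 mm out from the bolt's axis (end at 76 mm). Origin on the bolt's axis; its z points out along the lever to the knob, its y along the bolt (the case's y).
- knob (a point): Middle of the lever's knob, 62 mm out from the bolt's axis. It can be pinched from above, fingers on its two sides along the case's y, and then turns between the pads.
- guard: Upright steel guard plate, 4 mm thick, in front of the bolt. Origin: middle of its foot (case x -70, y +18, z 80 mm), axes as the case. Top edge 38 mm up. One open-topped notch, 13 mm wide, 24 deep, takes the lever. The origin does not tell where: the lever is centred on it at a bolt travel from 0.022 to 0.050. When let go there, the spring draws the lever 1.5 mm back onto the notch's side.
- round_tin: Round tin, 58 mm across, 24 mm high, loose on the left rear of the case. Leave alone. Origin: centre of its underside.
- wood_block: Wood block, 36 x 50 x 16 mm, loose on the right rear of the case. Leave alone. Origin: centre of its underside.
- steel_block: Steel bench block, 64 x 64 x 18 mm, loose on the bench to the left of the case. Leave alone. Origin: centre of its underside.

How it is judged:
On the way:
1. the bolt is slid across into the keeper (17 mm or more) with the lever still raised above the guard (value of joint bolt above 0.017 m and value of joint handle below 1 rad), for 0.05 s.
At the end, for the whole second after the job is handed in: The lever lies down in the notch (handle angle over 1.4 rad), the bolt is held at 17 mm or more of travel (in the keeper) against its spring, and it is at rest with nothing touching the lever (value of joint bolt above 0.017 m and value of joint handle above 1.4 rad and velocity of joint bolt between -0.01 and 0.01 m/s and contact force between the fingers and lever below 0.1 N).
It fails at once if the lever is forced against the guard with 25 N or more (contact force between lever and guard above 25 N).
It fails at once if the tin is moved by more than 15 mm (distance of round_tin from where it was at the start of the episode above 0.015 m).
It fails at once if the wood block is moved by more than 15 mm (distance of wood_block from where it was at the start of the episode above 0.015 m).
It fails at once if the steel block is moved by more than 15 mm (distance of steel_block from where it was at the start of the episode above 0.015 m).
It also fails if it takes over 64 s, if anything falls off the work surface, if the arm or the gripper's body presses on something with over 40 N, if the wrist force passes 120 N, or if a joint passes its speed limit or range.

## Working session

There is one attempt and no reset: what is moved stays moved. The work goes in short steps, Python scripts to look and compute and a tool call to move; the robot and the scene stay as the last step left them, time stands still between calls to the robot, and variables do not carry over. Pictures are saved under pics/ and viewed, at most 10 in all, crops included, and the job is handed in when it is done.

Besides the shell and the picture viewer there is one more tool, called after "Call:" by a JSON object that holds its "fn" and its "kwargs", one argument or row to a line. carry_out: Moves the arm, as the interface text tells. Its arguments: {"type":"object","properties":{"motion":{"type":"array","items":{"type":"object","properties":{"translation":{"type":"array","items":{"type":"number"}},"rotation":{"type":"array","items":{"type":"number"}},"jaw":{"type":"number"}}}},"force":{"type":"number"}},"required":["motion"]}

```bash
mkdir -p pics; ls
cat > h.py <<'E'
import numpy as np, cv2
from station import arm
def cap(n):
    c=arm.capture(n); return c
def world(c,u,v,z=None):
    K=c["K"];x=(u-K[0,2])/K[0,0];y=(v-K[1,2])/K[1,1]
    p=np.array([x,y]);q=p.copy()
    for _ in range(20): q=p/(1+c["k1"]*(q@q))
    T=np.linalg.inv(c["camera_from_world"]);d=T[:3,:3]@np.array([q[0],q[1],1]);o=T[:3,3]
    s=c["z_map"][int(round(v)),int(round(u))] if z is None else (z-o[2])/d[2]
    return o+s*d
def pix(c,P):
    q=c["camera_from_world"]@np.append(P,1);q=q[:2]/q[2];q=q*(1+c["k1"]*(q@q))
    return c["K"][:2,:2]@q+c["K"][:2,2]
E
python3 - <<'E'
from h import *
a=cap("scene");b=cap("top")
cv2.imwrite("pics/s1.png",a["frame"]);cv2.imwrite("pics/t1.png",b["frame"])
for c in(a,b): print(np.linalg.inv(c["camera_from_world"])[:3].round(3).tolist(),c["K"].tolist(),c["k1"])
o=arm.get_obs();print(o,arm.grip_point_offset)
E
```

```text
pics
[[0.874, -0.292, 0.388, 0.171], [-0.485, -0.504, 0.714, -0.498], [-0.013, -0.813, -0.582, 0.723]] [[490.4105910290157, 0.0, 260.61351512102715], [0.0, 490.4105910290157, 197.58062481803225], [0.0, 0.0, 1.0]] -0.07553363649304748
[[-0.016, -0.993, 0.113, 0.462], [-1.0, 0.019, 0.022, 0.249], [-0.024, -0.113, -0.993, 1.2]] [[474.0748854602422, 0.0, 255.8959106864268], [0.0, 474.0748854602422, 182.55668659324894], [0.0, 0.0, 1.0]] 0.009223681637409921
{'time': 0.1, 'joint_positions': array([ 1.10637997e+00,  3.13932982e-01,  4.51183225e-02,  1.30359125e+00,
       -4.60579133e-06,  1.43123093e+00]), 'qd': array([ 0.00033241, -0.00220002,  0.00323869, -0.00149808,  0.00219867,
       -0.0001017 ]), 'joint_efforts': array([ 2.41759168e-03, -4.81719553e+01,  2.99247891e+01,  1.25590700e-02,
       -1.89744324e-04, -1.76777963e-06]), 'eef_pos': array([0.18331445, 0.54453317, 0.23050419]), 'orientation': array([-5.07957111e-01, -3.09977388e+00,  2.41568979e-03]), 'force': array([-0.49725491,  0.58315961,  0.04122805]), 'ft_torque': array([ 0.01684605,  0.00052773, -0.02657016]), 'grasp_force': 0.0, 'gripper_width': 0.9959856327388065} 0.0187
```

View pics/s1.png

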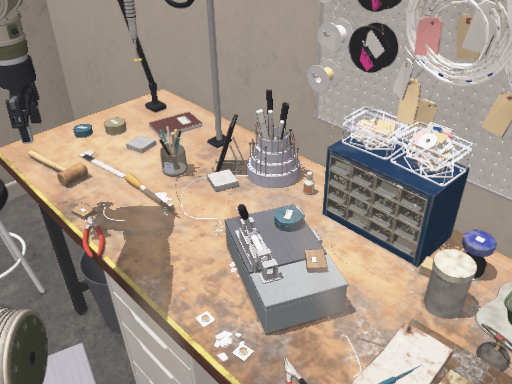

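View pics/t1.png

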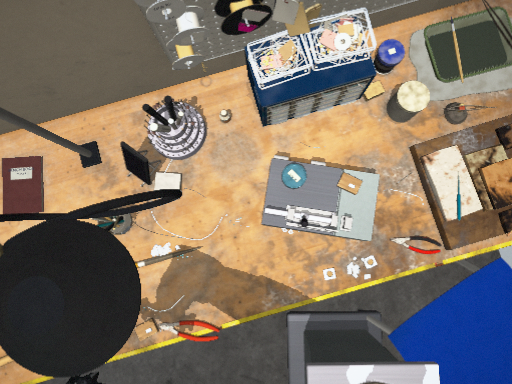

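The scene view shows the case at about (285,265), with its black knob at (243,212). The top view has the case at (320,197), with the bolt along (275-350, 215). Next I'll enlarge both and get the pose from depth.

Run:
```python
from h import *
a=cap("scene");b=cap("top")
def cloud(c,x0,y0,x1,y1):
    return np.array([[u,v,*world(c,u,v)] for v in range(y0,y1) for u in range(x0,x1) if c["z_map"][v,u]>0])
B=cloud(b,245,140,395,255)
lid=B[(B[:,4]>.07)&(B[:,4]<.09)]
print(len(lid),np.median(lid[:,4]))
hi=B[(B[:,4]>.05)]
r=cv2.minAreaRect(hi[:,2:4].astype(np.float32)*1000);print("rect mm",r)
A=cloud(a,220,190,350,330)
print("top highest",B[np.argsort(-B[:,4])[:6]].round(3).tolist())
g=a["frame"][195:230,230:262].max(2);vv,uu=np.where(g<45)
print("knob px",np.c_[uu+230,vv+195].mean(0),len(uu))
K=np.array([world(a,u+230,v+195) for u,v in zip(uu,vv) if a["z_map"][v+195,u+230]>0]);print(np.median(K,0),K.min(0),K.max(0))
k=cv2.resize(a["frame"][195:335,215:355],None,fx=4,fy=4,interpolation=2)
t=cv2.resize(b["frame"][140:255,250:395],None,fx=4,fy=4,interpolation=2)
cv2.imwrite("pics/s2.png",k);cv2.imwrite("pics/t2.png",t)
```

```text
5885 0.07965154033503263
rect mm ((553.894287109375, 121.45458221435547), (259.8429260253906, 170.3657684326172), 80.14667510986328)
top highest [[305.0, 222.0, 0.491, 0.167, 0.183], [301.0, 223.0, 0.489, 0.176, 0.18], [305.0, 223.0, 0.489, 0.167, 0.18], [306.0, 221.0, 0.493, 0.165, 0.18], [303.0, 223.0, 0.489, 0.171, 0.179], [304.0, 224.0, 0.487, 0.169, 0.179]]
knob px [243.67164179 213.37313433] 67
[0.49152948 0.16027895 0.16353113] [0.48234546 0.15733215 0.14879818] [0.49951395 0.1647312  0.17732973]
```

View pics/s2.png

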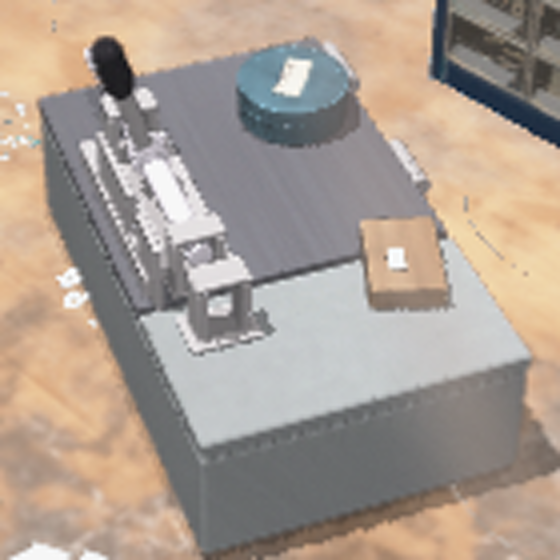

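View pics/t2.png

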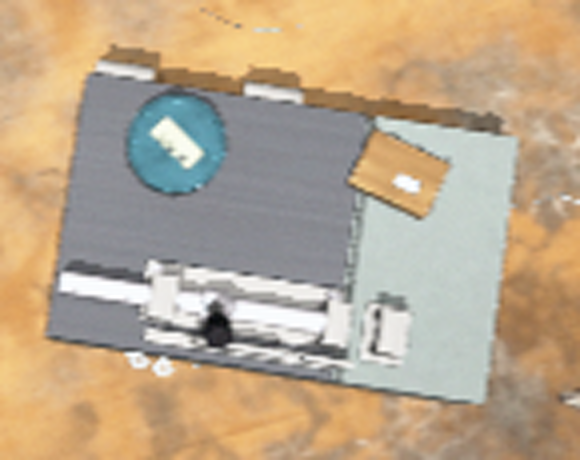

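The crops show the lever leaning slightly forward, with the knob at s2 (112,68). The guard strip runs in front of the bolt from s2 (85,145) to (155,290). I'll fix the case frame, look for the notch in the depth data, and work out the approach.

```bash
cat >> h.py <<'E'
from scipy.spatial.transform import Rotation as Ro
yaw=np.radians(-9.85);C=np.array([.549,.1223,0])
Rc=Ro.from_euler('z',yaw).as_matrix()
def tocase(P): return (np.asarray(P)-C)@Rc
def toworld(p): return C+Rc@np.asarray(p)
def st():
    o=arm.get_obs();R=Ro.from_rotvec(o["orientation"]).as_matrix()
    return o,R,o["eef_pos"]
def rep():
    o,R,p=st();g=p-R[:,2]*arm.grip_point_offset
    print("t",round(o["time"],2),"grip pt case",(tocase(g)*1000).round(1),"F case",(Rc.T@o["force"]).round(2),"w",round(o["gripper_width"]*85.4,1),"gf",round(o["grasp_force"],1))
E
python3 - <<'E'
from h import *
rep();o,R,p=st();print("R",R.round(3).tolist())
yaxis=Rc[:,1]*np.sign(Rc[:,1]@R[:,1]);z=np.array([0,0,-1.]);Rt=np.c_[np.cross(yaxis,z),yaxis,z]
print("turn",Ro.from_matrix(R.T@Rt).as_rotvec().round(3),"Rt^T.case axes",(Rt.T@Rc).round(2).tolist())
w=toworld([-.064,.036,.162]);print("knob w",w,"delta tool",(R.T@(w-p)).round(3))
for n,(x0,y0,x1,y1) in dict(scene=(215,190,355,335),top=(245,140,395,255)).items():
    c=cap(n);P=np.array([world(c,u,v) for v in range(y0,y1) for u in range(x0,x1) if c["z_map"][v,u]>0]);q=tocase(P)*1000
    k=q[q[:,2]>75];print(n,"lid ext",np.percentile(k[:,0],[1,99]).round(),np.percentile(k[:,1],[1,99]).round())
    kn=q[q[:,2]>150];print("knob",len(kn),kn.mean(0).round(1),kn.min(0).round(),kn.max(0).round())
    for y in range(-50,70,3):
        m=q[(abs(q[:,1]-y)<1.5)&(q[:,0]>-77)&(q[:,0]<-63)]
        print(y,len(m),m[:,2].max().round(0) if len(m) else None,np.sum(m[:,2]>100),end=" | ")
    print()
E
```

```text
t 0.2 grip pt case [-432.5  353.6  249.4] F case [-0.04  0.17  0.61] w 85.4 gf 0.0
R [[-0.948, 0.319, -0.001], [0.319, 0.948, -0.001], [0.0, -0.001, -1.0]]
turn [-0.001 -0.    -0.153] Rt^T.case axes [[-1.0, -0.0, 0.0], [0.0, 1.0, 0.0], [0.0, 0.0, -1.0]]
knob w [0.49210192 0.16871776 0.162     ] delta tool [-0.413 -0.258  0.069]
scene lid ext [-79. 200.] [-132.  125.]
knob 118 [-65.2  29.5 167.4] [-74.  25. 151.] [-53.  39. 179.]
-50 13 114.0 4 | -47 36 120.0 17 | -44 11 118.0 4 | -41 25 120.0 8 | -38 12 119.0 3 | -35 15 119.0 8 | -32 15 119.0 4 | -29 13 119.0 7 | -26 11 118.0 2 | -23 12 120.0 9 | -20 9 119.0 1 | -17 6 95.0 0 | -14 8 94.0 0 | -11 8 95.0 0 | -8 16 117.0 7 | -5 23 119.0 15 | -2 11 119.0 3 | 1 14 118.0 6 | 4 10 118.0 5 | 7 11 118.0 6 | 10 12 118.0 5 | 13 13 119.0 6 | 16 10 121.0 4 | 19 11 120.0 4 | 22 12 118.0 6 | 25 21 176.0 17 | 28 47 178.0 41 | 31 29 179.0 21 | 34 24 179.0 19 | 37 13 179.0 6 | 40 15 178.0 8 | 43 11 118.0 3 | 46 3 92.0 0 | 49 7 93.0 0 | 52 3 94.0 0 | 55 7 92.0 0 | 58 9 93.0 0 | 61 6 94.0 0 | 64 8 93.0 0 | 67 6 93.0 0 | 
top lid ext [-79.  81.] [-126.  127.]
knob 57 [-64.9  36.2 171.6] [-74.  28. 154.] [-55.  44. 179.]
-50 5 82.0 0 | -47 6 83.0 0 | -44 8 119.0 2 | -41 7 119.0 3 | -38 7 120.0 3 | -35 8 116.0 3 | -32 8 120.0 4 | -29 6 118.0 2 | -26 10 118.0 3 | -23 8 118.0 3 | -20 8 120.0 2 | -17 11 111.0 1 | -14 7 95.0 0 | -11 6 97.0 0 | -8 7 95.0 0 | -5 9 115.0 1 | -2 6 121.0 3 | 1 7 119.0 2 | 4 8 120.0 3 | 7 9 118.0 3 | 10 7 116.0 2 | 13 8 118.0 2 | 16 8 118.0 3 | 19 8 121.0 3 | 22 6 113.0 3 | 25 5 117.0 2 | 28 6 175.0 3 | 31 9 178.0 6 | 34 10 178.0 7 | 37 12 178.0 9 | 40 16 178.0 10 | 43 11 177.0 8 | 46 9 116.0 1 | 49 9 93.0 0 | 52 7 99.0 0 | 55 7 92.0 0 | 58 9 98.0 0 | 61 7 92.0 0 | 64 7 91.0 0 | 67 8 94.0 0 |
```

The notch shows in both views at case y of about -11, so a travel of about 47 mm. The knob is at case (-65, 36, ~163). Before moving I'll check the height of the large black object in the top view along the path.

Run:
```python
from h import *
c=cap("top")
for u,v in((60,300),(110,230),(60,213),(130,204),(172,196),(118,222),(125,225)): print(u,v,world(c,u,v).round(3))
s=cap("scene")
for u,v in((20,75),(22,110),(172,135),(230,130),(225,150)): print(u,v,world(s,u,v).round(3))
```

```text
60 300 [0.42  0.395 0.862]
110 230 [0.484 0.644 0.009]
60 213 [0.501 0.55  0.514]
130 204 [ 0.55   0.597 -0.002]
172 196 [0.514 0.367 0.608]
118 222 [0.503 0.615 0.037]
125 225 [0.495 0.594 0.05 ]
20 75 [0.192 0.508 0.383]
22 110 [ 0.186  2.034 -0.311]
172 135 [0.506 0.595 0.123]
230 130 [0.637 0.52  0.137]
225 150 [0.623 0.528 0.077]
```

Call:
{"fn": "carry_out", "kwargs": {
  "motion": [
    {"translation": [0, 0, 0], "rotation": [0, 0, -0.0765], "jaw": 0.085},
    {"translation": [0, 0, 0], "rotation": [0, 0, -0.0765], "jaw": 0.085},
    {"translation": [-0.035, -0.03, 0], "rotation": [0, 0, 0], "jaw": 0.07},
    {"translation": [-0.035, -0.03, 0], "rotation": [0, 0, 0], "jaw": 0.07},
    {"translation": [-0.035, -0.03, 0], "rotation": [0, 0, 0], "jaw": 0.06},
    {"translation": [-0.035, -0.03, 0], "rotation": [0, 0, 0], "jaw": 0.05},
    {"translation": [-0.035, -0.03, 0], "rotation": [0, 0, 0], "jaw": 0.05},
    {"translation": [-0.035, -0.03, 0], "rotation": [0, 0, 0], "jaw": 0.05},
    {"translation": [-0.035, -0.03, 0], "rotation": [0, 0, 0], "jaw": 0.05},
    {"translation": [-0.035, -0.03, 0], "rotation": [0, 0, 0], "jaw": 0.05},
    {"translation": [-0.035, -0.03, 0], "rotation": [0, 0, 0], "jaw": 0.05},
    {"translation": [-0.02, -0.02, 0], "rotation": [0, 0, 0], "jaw": 0.05}
  ],
  "force": 20
}}

```text
time: 1.6
eef_pos: [0.466, 0.1995, 0.2314]
orientation: [0.273, 3.128, -0.0]
force: [0.5, 0.2, 0.6]
gripper_width: 0.587
grasp_force: 0.0
```

```bash
python3 -c "
from h import *
rep();o,R,p=st();print((R.T@Rc).round(3).tolist())"
```

```text
t 1.6 grip pt case [-95.   61.9 250.1] F case [0.5  0.3  0.62] w 50.2 gf 0.0
[[-1.0, 0.002, -0.001], [0.002, 1.0, 0.0], [0.001, 0.0, -1.0]]
```

Call:
{"fn": "carry_out", "kwargs": {
  "motion": [
    {"translation": [-0.03, -0.026, 0], "rotation": [0, 0, 0], "jaw": 0.045},
    {"translation": [0, 0, 0.03], "rotation": [0, 0, 0], "jaw": 0.045},
    {"translation": [0, 0, 0.03], "rotation": [0, 0, 0], "jaw": 0.045},
    {"translation": [0, 0, 0.026], "rotation": [0, 0, 0], "jaw": 0.045},
    {"translation": [0, 0, 0], "rotation": [0, 0, 0], "jaw": 0.045}
  ]
}}

```text
time: 2.1
eef_pos: [0.4865, 0.1705, 0.142]
orientation: [-0.27, -3.123, 0.003]
force: [-0.1, -0.3, 0.9]
gripper_width: 0.523
grasp_force: 0.0
```

```bash
python3 -c "
from h import *
rep()
s=cap('scene');t=cap('top')
a=cv2.resize(s['frame'][170:270,200:300],None,fx=4,fy=4);b=cv2.resize(t['frame'][170:270,260:360],None,fx=4,fy=4)
cv2.imwrite('pics/g1.png',np.hstack([a,b]))"
```

```text
t 2.1 grip pt case [-69.7  36.8 160.6] F case [-0.08 -0.29  0.86] w 44.6 gf 0.0
```

View pics/g1.png

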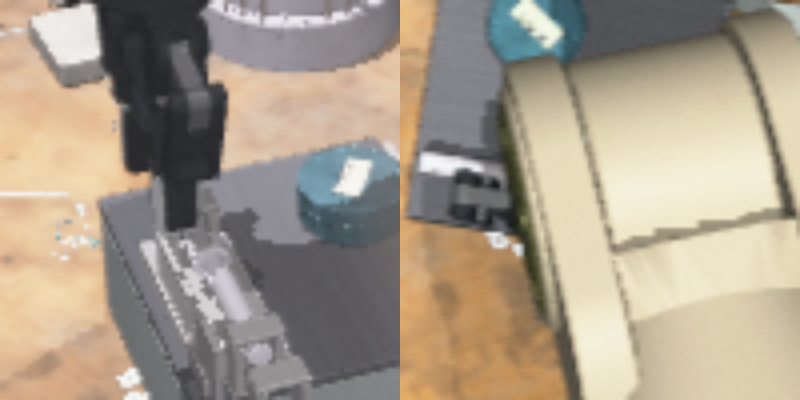

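The fingers straddle the knob: the near finger is at left panel (180,190) and the knob is hidden behind it. Closing now.

Call:
{"fn": "carry_out", "kwargs": {
  "motion": [
    {"translation": [-0.003, 0, 0], "rotation": [0, 0, 0], "jaw": 0.025},
    {"translation": [0, 0, 0], "rotation": [0, 0, 0], "jaw": 0.01},
    {"translation": [0, 0, 0], "rotation": [0, 0, 0], "jaw": 0.01},
    {"translation": [0, 0, 0], "rotation": [0, 0, 0], "jaw": 0.01},
    {"translation": [0, 0, 0], "rotation": [0, 0, 0], "jaw": 0.01}
  ],
  "force": 20
}}

```text
time: 2.7
eef_pos: [0.4927, 0.1681, 0.1473]
orientation: [0.272, 3.127, -0.009]
force: [-2.8, -11.1, 6.2]
gripper_width: 0.177
grasp_force: 21.4
```

```bash
python3 -c "
from h import *
rep()"
```

```text
t 2.7 grip pt case [-63.3  35.6 166. ] F case [ -0.86 -11.45   6.21] w 15.1 gf 21.4
```

Call:
{"fn": "carry_out", "kwargs": {
  "motion": [
    {"translation": [0, -0.004, -0.001], "rotation": [0, 0, 0], "jaw": 0.01},
    {"translation": [0, -0.008, 0], "rotation": [0, 0, 0], "jaw": 0.01},
    {"translation": [0, -0.008, 0], "rotation": [0, 0, 0], "jaw": 0.01},
    {"translation": [0, -0.008, 0], "rotation": [0, 0, 0], "jaw": 0.01},
    {"translation": [0, 0, 0], "rotation": [0, 0, 0], "jaw": 0.01},
    {"translation": [0, 0, 0], "rotation": [0, 0, 0], "jaw": 0.01}
  ]
}}

```text
time: 3.3
eef_pos: [0.4882, 0.1434, 0.1473]
orientation: [0.27, 3.128, 0.002]
force: [1.8, 3.8, 3.2]
gripper_width: 0.176
grasp_force: 21.3
```

```bash
python3 -c "
from h import *
rep()"
```

```text
t 3.3 grip pt case [-63.5  10.4 166. ] F case [1.12 4.08 3.22] w 15.1 gf 21.3
```

Call:
{"fn": "carry_out", "kwargs": {
  "motion": [
    {"translation": [0, -0.007, 0], "rotation": [0, 0, 0], "jaw": 0.01},
    {"translation": [0, -0.007, 0], "rotation": [0, 0, 0], "jaw": 0.01},
    {"translation": [0, -0.0075, 0], "rotation": [0, 0, 0], "jaw": 0.01},
    {"translation": [0.006, 0, 0.0018], "rotation": [0, 0, 0], "jaw": 0.01},
    {"translation": [0.0057, 0, 0.0025], "rotation": [0, 0, 0], "jaw": 0.01},
    {"translation": [0.0055, 0, 0.003], "rotation": [0, 0, 0], "jaw": 0.01},
    {"translation": [0.003, 0, 0.002], "rotation": [0, 0, 0], "jaw": 0.01},
    {"translation": [0, 0, 0], "rotation": [0, 0, 0], "jaw": 0.01},
    {"translation": [0, 0, 0], "rotation": [0, 0, 0], "jaw": 0.01}
  ]
}}

```text
time: 4.2
eef_pos: [0.4645, 0.1264, 0.1374]
orientation: [0.268, 3.128, 0.003]
force: [3.7, 5.7, 0.2]
gripper_width: 0.173
grasp_force: 21.2
```

```bash
python3 -c "
from h import *
rep()
s=cap('scene')
a=cv2.resize(s['frame'][190:280,215:305],None,fx=6,fy=6,interpolation=2)
cv2.imwrite('pics/g2.png',a)"
```

```text
t 4.2 grip pt case [-83.9 -10.4 156.1] F case [2.68 6.21 0.23] w 14.8 gf 21.2
```

View pics/g2.png

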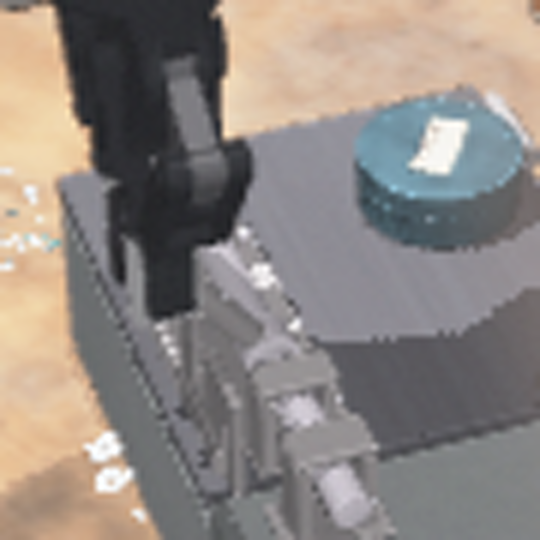

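Call:
{"fn": "carry_out", "kwargs": {
  "motion": [
    {"translation": [0.002, -0.001, 0.0015], "rotation": [0, 0, 0], "jaw": 0.01},
    {"translation": [0.002, 0, 0.0015], "rotation": [0, 0, 0], "jaw": 0.01},
    {"translation": [0.002, 0, 0.0016], "rotation": [0, 0, 0], "jaw": 0.01},
    {"translation": [0.0015, 0, 0.0015], "rotation": [0, 0, 0], "jaw": 0.01},
    {"translation": [0, 0, 0], "rotation": [0, 0, 0], "jaw": 0.01}
  ]
}}

```text
time: 4.75
eef_pos: [0.4575, 0.1269, 0.1315]
orientation: [0.268, 3.127, 0.004]
force: [4.7, 6.2, -0.3]
gripper_width: 0.18
grasp_force: 21.3
```

```bash
python3 -c "
from h import *
rep()"
```

```text
t 4.75 grip pt case [-91.  -11.2 150.2] F case [ 3.6   6.94 -0.26] w 15.3 gf 21.3
```

Call:
{"fn": "carry_out", "kwargs": {
  "motion": [
    {"translation": [0.001, 0, 0.001], "rotation": [0, 0, 0], "jaw": 0.01},
    {"translation": [0.001, 0, 0.001], "rotation": [0, 0, 0], "jaw": 0.01},
    {"translation": [0.001, 0, 0.001], "rotation": [0, 0, 0], "jaw": 0.01},
    {"translation": [0, 0, 0], "rotation": [0, 0, 0], "jaw": 0.01}
  ]
}}

```text
time: 5.15
eef_pos: [0.4547, 0.1274, 0.1287]
orientation: [0.268, 3.127, 0.004]
force: [4.9, 6.3, 1.1]
gripper_width: 0.171
grasp_force: 21.4
```

```bash
python3 -c "
from h import *
rep()"
```

```text
t 5.15 grip pt case [-93.8 -11.2 147.4] F case [3.71 7.04 1.11] w 14.6 gf 21.4
```

Call:
{"fn": "carry_out", "kwargs": {
  "motion": [
    {"translation": [0.001, 0, 0.001], "rotation": [0, 0, 0], "jaw": 0.01},
    {"translation": [0.001, 0, 0.001], "rotation": [0, 0, 0], "jaw": 0.01},
    {"translation": [0, 0, 0], "rotation": [0, 0, 0], "jaw": 0.01}
  ]
}}

```text
time: 5.45
eef_pos: [0.453, 0.1277, 0.1267]
orientation: [0.268, 3.127, 0.004]
force: [4.8, 6.2, 0.2]
gripper_width: 0.176
grasp_force: 21.4
```

```bash
python3 -c "
from h import *
rep()"
```

```text
t 5.45 grip pt case [-95.6 -11.2 145.4] F case [3.62 6.96 0.22] w 15.0 gf 21.4
```

No force rise past 0.75 rad, so the lever is in the notch. Continuing down.

Call:
{"fn": "carry_out", "kwargs": {
  "motion": [
    {"translation": [0.002, 0, 0.0023], "rotation": [0, 0, 0], "jaw": 0.01},
    {"translation": [0.0018, 0, 0.0024], "rotation": [0, 0, 0], "jaw": 0.01},
    {"translation": [0.0015, 0, 0.0025], "rotation": [0, 0, 0], "jaw": 0.01},
    {"translation": [0.0014, 0, 0.0026], "rotation": [0, 0, 0], "jaw": 0.01},
    {"translation": [0.0012, 0, 0.0027], "rotation": [0, 0, 0], "jaw": 0.01},
    {"translation": [0, 0, 0], "rotation": [0, 0, 0], "jaw": 0.01}
  ]
}}

```text
time: 6.05
eef_pos: [0.4446, 0.129, 0.1139]
orientation: [0.268, 3.128, 0.003]
force: [4.4, 6.5, 0.4]
gripper_width: 0.172
grasp_force: 21.3
```

```bash
python3 -c "
from h import *
rep()"
```

```text
t 6.05 grip pt case [-104.1  -11.3  132.6] F case [3.24 7.15 0.37] w 14.7 gf 21.3
```

Call:
{"fn": "carry_out", "kwargs": {
  "motion": [
    {"translation": [0.0015, 0, 0.003], "rotation": [0, 0, 0], "jaw": 0.01},
    {"translation": [0.0013, 0, 0.003], "rotation": [0, 0, 0], "jaw": 0.01},
    {"translation": [0.0011, 0, 0.003], "rotation": [0, 0, 0], "jaw": 0.01},
    {"translation": [0.0009, 0, 0.003], "rotation": [0, 0, 0], "jaw": 0.01},
    {"translation": [0.0006, 0, 0.003], "rotation": [0, 0, 0], "jaw": 0.01},
    {"translation": [0.0005, 0, 0.003], "rotation": [0, 0, 0], "jaw": 0.01},
    {"translation": [0.0003, 0, 0.003], "rotation": [0, 0, 0], "jaw": 0.01},
    {"translation": [0, 0, 0.003], "rotation": [0, 0, 0], "jaw": 0.01},
    {"translation": [0, 0, 0], "rotation": [0, 0, 0], "jaw": 0.01}
  ]
}}

```text
time: 6.95
eef_pos: [0.4381, 0.1301, 0.0897]
orientation: [0.268, 3.129, 0.004]
force: [1.7, 5.6, 1.6]
gripper_width: 0.173
grasp_force: 20.8
```

```bash
python3 -c "
from h import *
rep()"
```

```text
t 6.95 grip pt case [-110.6  -11.3  108.4] F case [0.69 5.75 1.63] w 14.7 gf 20.8
```

Call:
{"fn": "carry_out", "kwargs": {
  "motion": [
    {"translation": [0, 0, 0.0015], "rotation": [0, 0, 0], "jaw": 0.01},
    {"translation": [0, 0, 0.0015], "rotation": [0, 0, 0], "jaw": 0.01},
    {"translation": [0, 0, 0.001], "rotation": [0, 0, 0], "jaw": 0.01},
    {"translation": [0, 0, 0], "rotation": [0, 0, 0], "jaw": 0.01}
  ]
}}

```text
time: 7.35
eef_pos: [0.438, 0.1301, 0.0862]
orientation: [0.268, 3.129, 0.004]
force: [0.7, 6.4, 4.8]
gripper_width: 0.175
grasp_force: 21.1
```

```bash
python3 -c "
from h import *
rep()"
```

```text
t 7.35 grip pt case [-110.7  -11.3  104.9] F case [-0.37  6.41  4.82] w 14.9 gf 21.1
```

The lever is at its stop. I'll ease the bolt back onto the notch's side, open the fingers and rise.

Call:
{"fn": "carry_out", "kwargs": {
  "motion": [
    {"translation": [0, 0.001, 0], "rotation": [0, 0, 0], "jaw": 0.01},
    {"translation": [0, 0, 0], "rotation": [0, 0, 0], "jaw": 0.02},
    {"translation": [0, 0, 0], "rotation": [0, 0, 0], "jaw": 0.045},
    {"translation": [0, 0, 0], "rotation": [0, 0, 0], "jaw": 0.045},
    {"translation": [0, 0, 0], "rotation": [0, 0, 0], "jaw": 0.045},
    {"translation": [0, 0, -0.03], "rotation": [0, 0, 0], "jaw": 0.045},
    {"translation": [0, 0, -0.04], "rotation": [0, 0, 0], "jaw": 0.045},
    {"translation": [0, 0.04, -0.04], "rotation": [0, 0, 0], "jaw": 0.045},
    {"translation": [0.03, 0.04, -0.03], "rotation": [0, 0, 0], "jaw": 0.045},
    {"translation": [0.03, 0.04, 0], "rotation": [0, 0, 0], "jaw": 0.045},
    {"translation": [0, 0, 0], "rotation": [0, 0, 0], "jaw": 0.045}
  ]
}}

```text
time: 8.45
eef_pos: [0.3991, 0.2515, 0.2175]
orientation: [0.258, 3.13, 0.003]
force: [0.4, 0.9, -0.4]
gripper_width: 0.524
grasp_force: 0.0
```

```bash
python3 -c "
from h import *
rep()
s=cap('scene')
cv2.imwrite('pics/g3.png',cv2.resize(s['frame'][190:310,215:345],None,fx=5,fy=5,interpolation=2)[:600])"
```

```text
t 8.45 grip pt case [-169.8  101.7  236.2] F case [ 0.25  1.01 -0.42] w 44.8 gf 0.0
```

View pics/g3.png

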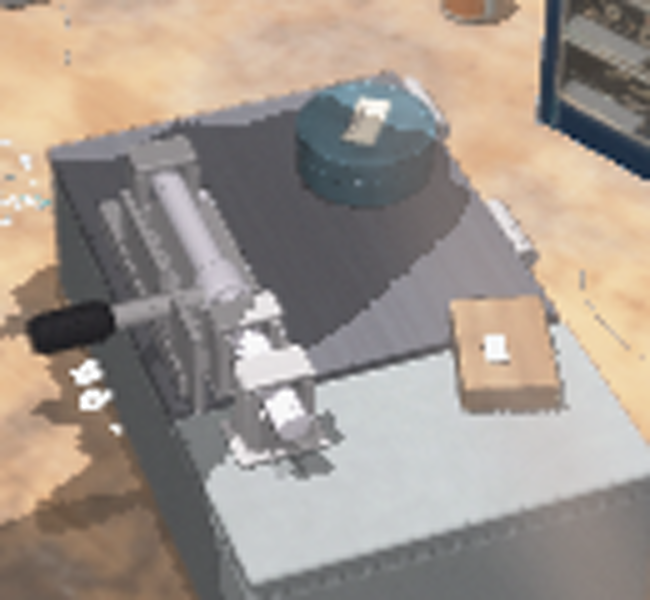

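The lever lies level in the notch, with its knob at (70,328). The bolt goes through the keeper at (285,410), and nothing else has moved.

```bash
python3 -c "
from station import arm
print(arm.finish_job())"
```

```text
the job is handed in; nothing more can be done
None
```

The job is handed in: the bolt is through the keeper, the lever is fully down in the notch and stayed there after release, and the last picture shows the tin and wood block undisturbed; the hand-in returned no verdict.

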